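Spin-check an encoder disc and brake it on its index mark

ROBOT

A 6-joint arm with a two-finger parallel gripper is mounted at the origin on a cart in front of the work surface, level with it; the furniture and walls round the work are solid. World frame = base frame: x ahead of the robot, y to its left, z up, the work surface at z = 0. Lengths are in m, angles in rad, forces in N, time in s.
With the tool pointing down it reaches from about 0.375 to 0.975 m from the base axis. Payload 3.8 kg.
Tool frame: the origin (TCP) lies where the fingers leave the gripper's body, on its centre line; the fingertips stand 73 mm ahead of it and the grasp point (between the pads) lies 54 mm ahead of it (nose_length is the distance from the TCP to the fingertips, in m); z points along the fingers, y is the line along which they close (so a half turn about z gives the same grasp; the last joint's range is limited). The gripper opens to 85 mm and grips with 20 to 120 N. Pads are 22 mm wide; open, the fingers measure 114 mm over their backs; the gripper's body (76 mm by 85 mm) begins 54 mm behind the grasp point. The pads swing forward as they close: fully open they stand 13 mm farther back than shut.
Start: joints at [-1.224, 0.264, 1.604, -0, 1.274, -0.037], TCP at [0.253, -0.626, 0.304] pointing down, gripper open.
Joint ranges: [-2.63, 2.63], [-0.94, 2.18], [0.31, 2.57], [-1.31, 4.45], [0, 2.66], [-2.55, 2.55]. Speed limits (rad/s): [2.57, 2.57, 3.14, 3.14, 3.14, 3.14].

INTERFACE

Orientations are given as a rotation vector (axis times angle).
In Python, from workcell import read_state, read_camera, calibration, finish_job, look_for, cut_out, tip_of, nose_length gives the robot as it stands.
- The arm moves only by the tool step_arm, never from a script. Its argument "targets" is a list of rows, each a list of 3 entries, a list of its own where there are three numbers: the turn, a rotation vector about the tool's x, y, z in rad, then the shift along the tool's x, y, z in mm, then the finger opening in mm, from 0 to 85.4. In form: [[[ax, ay, az], [x, y, z], grip], ...]. A call has 1 to 5 rows; each row shifts and turns the commanded pose from where the row before left it, along the tool's axes as they then stand; what a row does not reach is not made up. A row lasts 1/12 s, in which the tool goes at most 41.7 mm and 7.16 degrees, less where a joint would pass 70% of its speed; a pose out of reach is approached as far as the arm can. A call with a gripper value outside its range is refused whole. The fingers move at their own pace and stop on an object; "grip_force" is the grip in N (left out, the last holds). Time passes only in rows, so rows that do not move let the fingers close. It gives the time, the measured TCP pose, the force, the opening and the grip force at its end, in the units of the state.
- read_state(): the state, without advancing time (a new reading comes with each control period).
- read_camera(name): name is "scene" or "top" or "wrist"; returns the picture (400x640x3 uint8, red, green, blue); there is no depth.
- calibration(name): a dict with "camera_matrix" (3x3 intrinsics, pixels), "R" (3x3) and "t" (3): a world point X has camera coordinates R X + t. Camera axes: x right, y down, z forward; pixel columns grow to the right and rows downward; lengths in m; the calibration is good to about 2 mm. The wrist camera is an equidistant fisheye: a pixel r from the principal point sees the ray r / f radians off the axis. A picture is of the moment at which its call begins: read the wrist's pose just before it. calibration takes no time and is no camera call; for the wrist camera it gives the pose at the moment of the call.
- finish_job(): hands the job in; it is judged then, once.
Trained networks look in the newest picture that a camera, given by its name, has taken for a name from the list of things; names that differ only in an ending like _2 or _b are one class to them, and where a whole thing is asked for, a point or a joint stands for the part that bears it (a point fixed in the world has none). Each returns a list of dicts, best first, with "score" (0 to 1); they miss things now and then, are a little off and sometimes report something else, mostly with a low value. They report only what shows in the picture. A call takes as long as a camera call.
- look_for(camera, query): "extent" ([left, top, right, bottom] in pixels, round what is visible of it).
- cut_out(camera, query): "region" (400x640 bool, what is visible of it) and "extent" ([left, top, right, bottom] in pixels, round what is visible of it).
- tip_of(camera, query): "at" ([row, column] in pixels: a listed point, or the origin of a listed thing).
The state is a dict: "time": time; "q": joint angles; "joint_vel": joint speeds; "joint_torque": joint torques, N m; "tool_pos": TCP position; "tcp_rot": TCP orientation; "wrist_force": force on the tool from outside, world axes, zero at the start; "torque": the same for the moment, N m; "width": opening from 0.0 (shut) to 1.0 (fully open); "grip_force": force on a finger pad.
Only numpy, scipy, OpenCV 4.12 (cv2) and the standard library are available. Lean on these libraries where they do the work, as an engineer would, in place of code of your own. Each camera call takes 0.05 s, during which the arm holds its last target. There are 200 camera calls.

TASK

Flick the dark disc of the encoder test stand with a fingertip so that it runs on freely, untouched, for at least two full turns, either way round. Then, while it is still turning, brake it with a single touch of a fingertip so that its red mark stops within the width of the white index plate beside the rim: do not touch it when the mark is elsewhere, and do not turn it on by hand. Finish holding: keep the fingertip resting on the stopped disc; grasp nothing and leave the other things on the bench where they are.

Things in the scene. Friction and masses are not known exactly. Their poses are not given: they have to be found in the camera images.
- encoder_stand: Round grey stand fixed to the left bench (it does not move), radius 75 mm at the foot, origin at the centre of its underside. Below the disc it narrows to a neck of 24 mm radius. It carries the disc and, just outside the disc's rim, the white index plate on a bracket (out to 108 mm from the axle). Nothing on it stands more than 3 mm above the disc's top.
- axle (a point): Centre of the disc's top face, on its upright axle. The disc is flat dark metal, level, 160 mm in diameter and 8 mm thick, its top 56 mm above the worktop, with pale scale ticks round the rim and a flat cap (13 mm radius, under 3 mm high) in the middle.
- gate (a point): Point fixed on the stand, 70 mm from the axle, level with the disc's top, straight inward from the middle of the white index plate: here the red mark must stop. The plate (28 mm wide along the rim, a black line along its middle, its top level with the disc's) lies 84 to 108 mm from the axle.
- mark (a point): Point on the red mark of the disc, 70 mm from the axle, on the top face. The mark is a painted red bar, 8 mm wide, running radially from 26 to 78 mm from the axle; it turns with the disc.
- disc (a joint): Turn of the disc in rad, counter-clockwise from above positive, counted on over whole turns without limit; at 0 and every multiple of 2 pi the red mark is at the index plate. Starts at rest between 1.0 and 5.28. Runs freely, losing a tenth to a sixth of its speed each second. A fingertip pressed on it with a few newtons stops it almost at once; pressed and swept sideways it carries it along.
- solder_reel: Loose grey reel of solder, 53 mm across, 24 mm high, standing flat; origin at the centre of its underside. Leave it alone.
- tip_tin: Loose small round pale grey tin, 31 mm across, 14 mm high; origin at the centre of its underside. Leave it alone.
- fuse_pack: Loose small beige carton, 30 x 50 x 16 mm; origin at the centre of its underside. Leave it alone.
- flux_bottle: Loose white bottle with a red cap and long nozzle, 38 mm across, 118 mm high, upright; origin at the centre of its underside. Leave it alone.
- test_pcb: Loose green circuit board, 50 x 66 x 10 mm, lying flat; origin at the centre of its underside. Leave it alone.
- side_cutters: Loose hand cutters with red grips, 48 x 140 x 13 mm, lying flat on the right-hand bench; origin at the centre of the underside. Leave them alone.

How it is judged:
By the outcome, as a careful person would: the job done as asked, in the order asked, and still so for the second after the job is handed in, while the arm keeps its last pose, push and grip.
It also fails if it takes over 67 s, if anything falls off the work surface, if the arm or the gripper's body presses on something with over 40 N, if the wrist force passes 120 N, or if a joint passes its speed limit or range.

## Working session

There is one attempt and no reset: what is moved stays moved. The work goes in short steps, Python scripts to look and compute and a tool call to move; the robot and the scene stay as the last step left them, time stands still between calls to the robot, and variables do not carry over. Pictures are saved under pics/ and viewed, at most 10 in all, crops included, and the job is handed in when it is done.

Besides the shell and the picture viewer there is one more tool, called after ">>>" as name(argument=value, ...), one argument or row to a line, values as JSON. step_arm: Moves the arm, as the interface text tells. Its arguments: {"type":"object","properties":{"targets":{"type":"array","items":{"type":"array"}},"grip_force":{"type":"number"}},"required":["targets"]}

```bash
mkdir -p pics
cat > h.py <<'E'
import numpy as np, cv2
from workcell import *
def ray(cam,rc):
    c=calibration(cam);K=np.array(c["camera_matrix"]);R=np.array(c["R"]);t=np.array(c["t"])
    r,cc=rc; x=(cc-K[0,2])/K[0,0]; y=(r-K[1,2])/K[1,1]
    if cam=="wrist":
        th=np.hypot(x,y); s=np.sin(th)/th if th>1e-9 else 1; d=np.array([x*s,y*s,np.cos(th)])
    else: d=np.array([x,y,1.])
    return -R.T@t, R.T@d
def at_z(cam,rc,z):
    o,d=ray(cam,rc); return o+d*(z-o[2])/d[2]
def save(cam,n): 
    im=read_camera(cam); cv2.imwrite(f"pics/{n}.png",im[...,::-1]); return im
E
python3 - <<'E'
from h import *
print(read_state(), nose_length)
for cam in("top","scene"):
    save(cam,cam+"0")
    for q in("axle","gate","mark"):
        for d in tip_of(cam,q)[:2]: print(cam,q,d["score"],d["at"],at_z(cam,d["at"],.056).round(4))
E
```

```text
{'time': 0.0, 'q': array([-1.22389433e+00,  2.64732250e-01,  1.60541380e+00, -8.41378816e-06,
        1.27368179e+00, -3.68906249e-02]), 'joint_vel': array([ 0.00049239,  0.00053118, -0.0007319 , -0.00069747, -0.00011159,
       -0.00055063]), 'joint_torque': array([-4.86880963e-04, -5.15108836e+01, -3.67312396e+01, -1.19086408e-04,
        1.30624854e-02, -1.99839345e-07]), 'tool_pos': array([ 0.25255081, -0.62534548,  0.30255443]), 'tcp_rot': array([-3.08175922e+00, -5.98749722e-01,  5.54142273e-04]), 'wrist_force': array([-0.57238055, -0.56663665, -1.27708907]), 'torque': array([-0.01036214, -0.07225893, -0.00625792]), 'grip_force': 0.0, 'width': 0.9997462398840523} 0.0726
top axle 0.73 [244.3, 241.1] [0.4075 0.3258 0.056 ]
top gate 0.78 [265.8, 240.6] [0.3421 0.3192 0.056 ]
top mark 0.72 [245.9, 260.4] [0.407  0.2654 0.056 ]
scene axle 0.6 [170.7, 267.0] [0.4084 0.3387 0.056 ]
scene gate 0.85 [176.7, 254.3] [0.3465 0.325  0.056 ]
scene mark 0.76 [179.9, 269.3] [0.3888 0.2734 0.056 ]
```

View pics/top0.png

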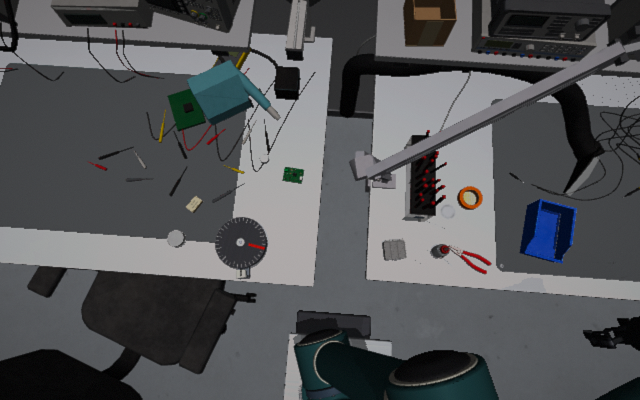

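View pics/scene0.png

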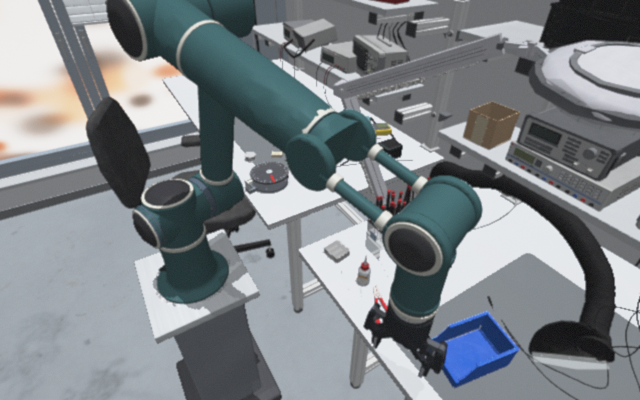

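The top view shows the disc at about (col 241, row 243), with the mark pointing right and the plate below it at (244, 270). This agrees with the axle estimate of about (0.408, 0.328). The scene view is consistent, and the boom stands between the benches. Next I'll get the tool axes, the wrist camera mounting and a tighter axle estimate.

Run:
```python
from h import *
from scipy.spatial.transform import Rotation as Ro
s=read_state(); T=Ro.from_rotvec(s["tcp_rot"]).as_matrix(); print("T",T.round(3))
c=calibration("wrist"); R=np.array(c["R"]);t=np.array(c["t"]); print("cam in tool",(T.T@(-R.T@t-s["tool_pos"])).round(4)); print("cam axes in tool",(T.T@R.T).round(3)); print(c["camera_matrix"])
o,d=ray("scene",(170.7,267.0)); 
for z in(0.,.1,.3):print("boom base", at_z("top",(165,365),z).round(3))
read_camera("top")
for q in("encoder_stand","axle"):
  for d in cut_out("top",q)[:1]:
    p,ax,a=cv2.fitEllipse(max(cv2.findContours(d["region"].astype(np.uint8),0,1)[0],key=len)); print(q,d["score"],d["extent"],p,ax,at_z("top",p[::-1],.056).round(4))
```

```text
T [[ 0.927  0.374 -0.   ]
 [ 0.374 -0.927  0.   ]
 [ 0.    -0.    -1.   ]]
cam in tool [ 0.066  -0.0004 -0.0707]
cam axes in tool [[-0.    -0.965 -0.263]
 [ 1.     0.    -0.001]
 [ 0.001 -0.263  0.965]]
[[309.70691629   0.         322.22892409]
 [  0.         309.70691629 198.35286115]
 [  0.           0.           1.        ]]
boom base [ 0.713 -0.051  0.   ]
boom base [ 0.678 -0.041  0.1  ]
boom base [ 0.61  -0.021  0.3  ]
encoder_stand 0.56 [215.9, 217.3, 265.7, 281.4] (240.6448516845703, 244.82862854003906) (49.52689743041992, 58.2902717590332) [0.4058 0.327  0.056 ]
axle 0.81 [216.3, 218.2, 266.4, 278.9] (240.7120819091797, 244.69326782226562) (49.58201599121094, 58.10502624511719) [0.4062 0.3268 0.056 ]
```

Run:
```python
from h import *
a0,a1=-1.188,.675; y0=np.arctan2(.374,.927); dy=np.radians(164); n=35
f=np.arange(n+1)/n; ang=a0+(a1-a0)*f
rad=np.interp(f,[0,.4,.7,1],[.675,.49,.48,.523]); z=np.interp(f,[0,.8,1],[.303,.303,.22])
P=np.c_[rad*np.cos(ang),rad*np.sin(ang),z]; yaw=y0+dy*f
for i in range(n):
    c,s=np.cos(yaw[i]),np.sin(yaw[i]); d=P[i+1]-P[i]
    v=1000*np.array([c*d[0]+s*d[1], s*d[0]-c*d[1], -d[2]])
    print(i,v.round(0),np.linalg.norm(v).round(0),P[i+1].round(3) if i%5==4 else "")
print(dy/n)
```

```text
0 [ 35. -14.  -0.] 38.0 
1 [ 35. -13.  -0.] 37.0 
2 [ 35. -12.  -0.] 37.0 
3 [ 34. -11.  -0.] 36.0 
4 [ 34. -10.  -0.] 35.0 [ 0.368 -0.485  0.303]
5 [33. -9. -0.] 35.0 
6 [33. -9. -0.] 34.0 
7 [32. -8. -0.] 33.0 
8 [32. -7. -0.] 33.0 
9 [31. -6. -0.] 32.0 [ 0.43  -0.331  0.303]
10 [31. -5. -0.] 31.0 
11 [30. -5. -0.] 31.0 
12 [30. -4. -0.] 30.0 
13 [29. -3. -0.] 30.0 
14 [25.  9. -0.] 26.0 [ 0.452 -0.186  0.303]
15 [24.  9. -0.] 26.0 
16 [24. 10. -0.] 26.0 
17 [24. 11. -0.] 26.0 
18 [23. 11. -0.] 26.0 
19 [23. 12. -0.] 26.0 [ 0.481 -0.06   0.303]
20 [23. 13. -0.] 26.0 
21 [22. 13. -0.] 26.0 
22 [22. 14. -0.] 26.0 
23 [21. 14. -0.] 26.0 
24 [19. 17. -0.] 26.0 [0.477 0.069 0.303]
25 [17. 20. -0.] 26.0 
26 [17. 20. -0.] 26.0 
27 [16. 21. -0.] 27.0 
28 [16. 21. 12.] 29.0 
29 [16. 22. 12.] 29.0 [0.461 0.2   0.279]
30 [15. 23. 12.] 30.0 
31 [15. 23. 12.] 30.0 
32 [14. 24. 12.] 30.0 
33 [13. 24. 12.] 30.0 
34 [13. 25. 12.] 30.0 [0.408 0.327 0.22 ]
0.08178114209344858
```

>>> step_arm(
  targets=[
    [[0,0,-0.082],[35,-14,0],0],
    [[0,0,-0.082],[35,-13,0],0],
    [[0,0,-0.082],[35,-12,0],0],
    [[0,0,-0.082],[34,-11,0],0],
    [[0,0,-0.082],[34,-10,0],0],
  ],
  grip_force=20,
)

```text
time: 0.97
tool_pos: [0.3703, -0.4841, 0.304]
tcp_rot: [2.895, 1.22, 0.001]
wrist_force: [0.7, 0.1, 0.4]
width: 0.298
grip_force: 0.0
```

>>> step_arm(
  targets=[
    [[0,0,-0.082],[33,-9,0],0],
    [[0,0,-0.082],[33,-9,0],0],
    [[0,0,-0.082],[32,-8,0],0],
    [[0,0,-0.082],[32,-7,0],0],
    [[0,0,-0.082],[31,-6,0],0],
  ],
)

```text
time: 1.38
tool_pos: [0.4309, -0.3303, 0.3041]
tcp_rot: [2.585, 1.784, 0.001]
wrist_force: [0.5, -0.3, -0.3]
width: -0.001
grip_force: 0.0
```

>>> step_arm(
  targets=[
    [[0,0,-0.082],[31,-5,0],0],
    [[0,0,-0.082],[30,-5,0],0],
    [[0,0,-0.082],[30,-4,0],0],
    [[0,0,-0.082],[29,-3,0],0],
    [[0,0,-0.082],[25,9,0],0],
  ],
)

```text
time: 1.8
tool_pos: [0.4519, -0.1851, 0.304]
tcp_rot: [-2.168, -2.273, 0.0]
wrist_force: [-0.2, 0.2, -0.0]
width: 0.001
grip_force: 0.0
```

>>> step_arm(
  targets=[
    [[0,0,-0.082],[24,9,0],0],
    [[0,0,-0.082],[24,10,0],0],
    [[0,0,-0.082],[24,11,0],0],
    [[0,0,-0.082],[23,11,0],0],
    [[0,0,-0.082],[23,12,0],0],
  ],
)

```text
time: 2.22
tool_pos: [0.4808, -0.0597, 0.3042]
tcp_rot: [1.66, 2.666, 0.001]
wrist_force: [0.1, 0.3, -0.2]
width: 0.003
grip_force: 0.0
```

>>> step_arm(
  targets=[
    [[0,0,-0.082],[23,13,0],0],
    [[0,0,-0.082],[22,13,0],0],
    [[0,0,-0.082],[22,14,0],0],
    [[0,0,-0.082],[21,14,0],0],
    [[0,0,-0.082],[19,17,0],0],
  ],
)

```text
time: 2.63
tool_pos: [0.4764, 0.0689, 0.3042]
tcp_rot: [1.083, 2.949, 0.0]
wrist_force: [0.1, -0.5, 0.3]
width: -0.0
grip_force: 0.0
```

>>> step_arm(
  targets=[
    [[0,0,-0.082],[17,20,0],0],
    [[0,0,-0.082],[17,20,0],0],
    [[0,0,-0.082],[16,21,0],0],
    [[0,0,-0.082],[16,21,12],0],
    [[0,0,-0.082],[16,22,12],0],
  ],
)

```text
time: 3.05
tool_pos: [0.4608, 0.2001, 0.281]
tcp_rot: [0.459, 3.105, 0.003]
wrist_force: [-0.0, 0.7, 0.2]
width: -0.003
grip_force: 0.0
```

>>> step_arm(
  targets=[
    [[0,0,-0.082],[15,23,12],0],
    [[0,0,-0.082],[15,23,12],0],
    [[0,0,-0.082],[14,24,12],0],
    [[0,0,-0.082],[13,24,12],0],
    [[0,0,-0.082],[13,25,12],0],
  ],
)

```text
time: 3.47
tool_pos: [0.4064, 0.3269, 0.2197]
tcp_rot: [-0.182, 3.135, 0.001]
wrist_force: [-0.8, -0.4, 0.1]
width: -0.001
grip_force: 0.0
```

Run:
```python
from h import *
s=read_state(); print(s["time"],s["tool_pos"],s["tcp_rot"],s["q"].round(2))
save("wrist","w1")
for q in("axle","gate","mark"):
    for d in tip_of("wrist",q)[:2]: print(q,d["score"],d["at"],at_z("wrist",d["at"],.056).round(4))
```

```text
3.4667 [0.40640377 0.32690613 0.21971801] [-1.82316927e-01  3.13528150e+00  9.12149771e-04] [ 0.63  0.04  2.02 -0.    1.08 -1.06]
axle 0.8 [211.3, 322.8] [0.41   0.3289 0.056 ]
gate 0.8 [117.8, 321.3] [0.3397 0.3183 0.056 ]
mark 0.91 [184.7, 240.0] [0.3991 0.2596 0.056 ]
```

View pics/w1.png

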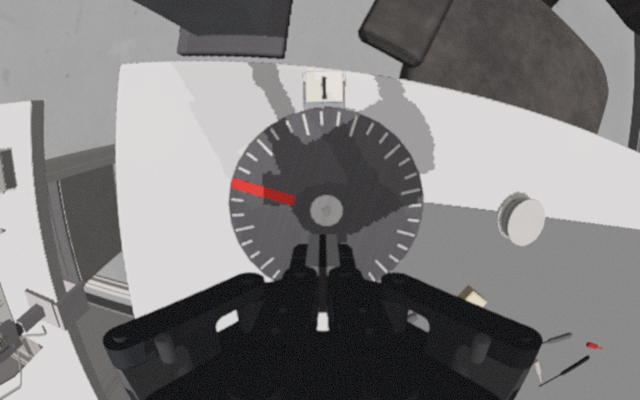

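The wrist view shows the plate at the top (col 325, row 87), the cap at (326, 211), the red mark on the left (240, 185) and the fingers below the cap. All of this matches the given sizes. Next I go to the start of the flick on the right side of the disc and down to a hover.

>>> step_arm(
  targets=[
    [[0,0,0],[-13,15,20],0],
    [[0,0,0],[-13,15,20],0],
    [[0,0,0],[-12,16,20],0],
    [[0,0,0],[0,0,16],0],
    [[0,0,0],[0,0,0],0],
  ],
)

```text
time: 4.08
tool_pos: [0.4392, 0.3739, 0.1411]
tcp_rot: [0.173, -3.133, 0.005]
wrist_force: [-0.4, -1.3, -1.4]
width: -0.002
grip_force: 0.0
```

```bash
cat >> h.py <<'E'
def red(im,ax,g):
    h=cv2.cvtColor(im,cv2.COLOR_RGB2HSV); m=((h[...,0]<8)|(h[...,0]>172))&(h[...,1]>150)&(h[...,2]>60)
    P=np.array([at_z("wrist",rc,.056)[:2] for rc in np.argwhere(m)[::3]]).reshape(-1,2)-ax
    r=np.hypot(*P.T); P=P[(r>.024)&(r<.082)]
    if len(P)<8: return None,len(P)
    u=P/np.hypot(*P.T)[:,None]; c=u.mean(0); d=np.arctan2(c[1],c[0])-g
    return (d+np.pi)%(2*np.pi)-np.pi,len(P)
E
python3 - <<'E'
from h import *
s=read_state(); print(s["time"],s["tool_pos"],s["wrist_force"])
im=save("wrist","w2"); ax=None
for q in("axle","gate","mark"):
    for d in tip_of("wrist",q)[:1]:
        p=at_z("wrist",d["at"],.056); print(q,d["score"],d["at"],p.round(4))
print(red(im,np.array([.409,.328]),np.radians(-171.4)))
E
```

```text
4.0833 [0.43924174 0.37390234 0.1411289 ] [-0.35077393 -1.292133   -1.39836443]
axle 0.85 [189.2, 244.6] [0.4156 0.33   0.056 ]
gate 0.64 [46.8, 238.1] [0.3404 0.3201 0.056 ]
mark 0.97 [153.5, 136.9] [0.402  0.2617 0.056 ]
(np.float64(1.3663683113565375), 368)
```

View pics/w2.png

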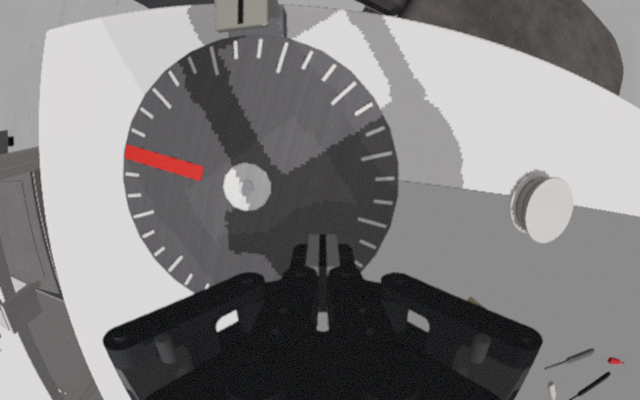

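The view shows the cap at (247, 187), the plate line near (240, 11), the mark on the left, and the fingertip over the lower-right part of the disc, clear of the surface. Next I pin down the axle and gate directions from these.

Run:
```python
from h import *
a=at_z("wrist",(187,247),.058)[:2]; p=at_z("wrist",(11,241),.056)[:2]; d=p-a
# rim points clicked: left, right, top
R=np.array([at_z("wrist",rc,.056)[:2] for rc in ((170,124),(185,398),(37,262),(60,340),(90,158))])
A=np.c_[2*R,np.ones(5)]; s=np.linalg.lstsq(A,(R**2).sum(1),rcond=None)[0]
print(a,p,np.hypot(*d),np.degrees(np.arctan2(d[1],d[0])),"rim",s[:2],np.sqrt(s[2]+s[0]**2+s[1]**2))
T=read_state();print(T["tool_pos"]);c=calibration("wrist");print(at_z("wrist",(240,322),.0685))
```

```text
[0.41484714 0.33231865] [0.32018227 0.31913547] 0.09557842155917128 -172.0718861420408 rim [0.41576095 0.3339033 ] 0.08072531732412976
[0.44033355 0.37517844 0.14548114]
[0.43596432 0.3749653  0.0685    ]
```

>>> step_arm(
  targets=[
    [[0,0,0],[0,0,10],0],
    [[0,0,0],[0,0,0],0],
    [[0,0,0],[0,0,2],0],
    [[0,0,0],[0,0,0],0],
  ],
)

```text
time: 4.62
tool_pos: [0.4392, 0.3753, 0.1318]
tcp_rot: [0.176, -3.137, 0.0]
wrist_force: [0.6, 0.4, 0.0]
width: -0.001
grip_force: 0.0
```

>>> step_arm(
  targets=[
    [[0,0,0],[0,0,1],0],
    [[0,0,0],[0,0,0],0],
  ],
)

```text
time: 4.78
tool_pos: [0.4393, 0.3755, 0.1309]
tcp_rot: [-0.176, 3.137, 0.0]
wrist_force: [-0.4, 0.0, 0.8]
width: -0.0
grip_force: 0.0
```

>>> step_arm(
  targets=[
    [[0,0,0],[0,0,1],0],
    [[0,0,0],[0,0,0],0],
  ],
)

```text
time: 4.95
tool_pos: [0.4393, 0.3756, 0.1298]
tcp_rot: [0.176, -3.137, 0.0]
wrist_force: [-0.2, 0.1, 0.1]
width: -0.0
grip_force: 0.0
```

>>> step_arm(
  targets=[
    [[0,0,0],[0,0,1],0],
    [[0,0,0],[0,0,0],0],
  ],
)

```text
time: 5.12
tool_pos: [0.4393, 0.3755, 0.1288]
tcp_rot: [0.176, -3.136, 0.0]
wrist_force: [-0.6, 0.4, -0.1]
width: 0.002
grip_force: 0.0
```

>>> step_arm(
  targets=[
    [[0,0,0],[0,0,0.5],0],
    [[0,0,0],[0,0,0],0],
  ],
)

```text
time: 5.28
tool_pos: [0.4394, 0.3755, 0.1287]
tcp_rot: [-0.176, 3.137, -0.0]
wrist_force: [-1.4, -1.5, 2.7]
width: -0.0
grip_force: 1.3
```

>>> step_arm(
  targets=[
    [[0,0,0],[0,0,0.5],0],
    [[0,0,0],[0,0,0],0],
  ],
)

```text
time: 5.45
tool_pos: [0.4395, 0.3755, 0.1286]
tcp_rot: [-0.176, 3.136, -0.0]
wrist_force: [-1.0, -2.8, 5.7]
width: -0.002
grip_force: 2.9
```

>>> step_arm(
  targets=[
    [[0,0,0],[6,0,0.5],0],
    [[0,0,0],[12,0,0],0],
    [[0,0,0],[13,0,0],0],
    [[0,0,0],[13,0,0],0],
    [[0,0,0],[13,0,-15],0],
  ],
)

```text
time: 5.87
tool_pos: [0.3797, 0.3674, 0.14]
tcp_rot: [0.176, -3.132, 0.006]
wrist_force: [-1.7, -0.1, -0.5]
width: -0.003
grip_force: 0.0
```

```bash
cat > m.py <<'E'
from h import *
import sys
ax=np.array([.4135,.3315]); g=np.radians(-172)
s=[]
for i in range(int(sys.argv[1])):
    t=read_state()["time"]; im=read_camera("wrist"); a,n=red(im,ax,g); print(round(t,3),a if a is None else round(a,3),n)
cv2.imwrite(f"pics/m{t:.2f}.png",im[...,::-1]); print(read_state()["tool_pos"],read_state()["wrist_force"])
E
python3 m.py 6
```

```text
5.867 2.419 72
5.917 2.544 59
5.967 2.638 16
6.017 None 0
6.067 None 0
6.117 None 0
[0.38234149 0.36887857 0.14169179] [ 0.78254189  1.09000741 -0.98244498]
```

>>> step_arm(
  targets=[
    [[0,0,0],[-10,0,0],0],
    [[0,0,0],[-13,0,0],0],
    [[0,0,0],[-12,0,0],0],
    [[0,0,0],[-5,0,0],0],
    [[0,0,0],[0,0,0],0],
  ],
)

```text
time: 6.58
tool_pos: [0.4248, 0.3739, 0.1424]
tcp_rot: [-0.174, 3.136, 0.001]
wrist_force: [-0.5, 0.0, -0.0]
width: 0.001
grip_force: 0.0
```

```bash
python3 m.py 30
```

```text
6.583 -1.428 491
6.633 -1.274 508
6.683 -1.121 519
6.733 -0.967 531
6.783 -0.811 540
6.833 -0.655 532
6.883 -0.499 528
6.933 -0.344 526
6.983 -0.19 518
7.033 -0.034 505
7.083 0.113 490
7.133 0.262 470
7.183 0.412 452
7.233 0.56 429
7.283 0.709 412
7.333 0.855 392
7.383 1.0 377
7.433 1.146 361
7.483 1.292 346
7.533 1.435 331
7.583 1.579 327
7.633 1.724 312
7.683 1.867 303
7.733 2.011 297
7.783 2.153 293
7.833 2.295 289
7.883 2.435 247
7.933 2.573 173
7.983 2.714 125
8.033 2.858 140
[0.42246248 0.37361791 0.14237612] [0.02378591 0.42119134 0.25460714]
```

>>> step_arm(
  targets=[
    [[0,0,0],[0,0,3],0],
    [[0,0,0],[0,0,3],0],
    [[0,0,0],[0,0,1],0],
    [[0,0,0],[0,0,0],0],
    [[0,0,0],[0,0,0],0],
  ],
)

```text
time: 8.5
tool_pos: [0.4223, 0.3735, 0.1351]
tcp_rot: [0.176, -3.136, 0.001]
wrist_force: [0.1, 1.0, -0.5]
width: -0.002
grip_force: 0.0
```

>>> step_arm(
  targets=[
    [[0,0,0],[0,0,0],0],
    [[0,0,0],[0,0,0],0],
    [[0,0,0],[0,0,0],0],
    [[0,0,0],[0,0,0],0],
    [[0,0,0],[0,0,0],0],
  ],
)

```text
time: 8.92
tool_pos: [0.4225, 0.3737, 0.1355]
tcp_rot: [-0.176, 3.136, 0.0]
wrist_force: [0.1, 0.4, 0.3]
width: -0.0
grip_force: 0.0
```

```bash
python3 m.py 10
```

```text
8.917 -1.047 572
8.967 -0.922 579
9.017 -0.798 583
9.067 -0.676 579
9.117 -0.551 582
9.167 -0.431 577
9.217 -0.311 574
9.267 -0.191 566
9.317 -0.074 555
9.367 0.043 540
[0.42247    0.37360979 0.1353822 ] [-0.15928627 -0.28328116 -1.94259225]
```

```bash
ls pics; python3 -c "
import cv2;i=cv2.imread('pics/m9.37.png');cv2.imwrite('pics/c.png',cv2.resize(i[0:300,100:450],None,fx=2,fy=2))"
```

```text
m6.12.png
m8.03.png
m9.37.png
scene0.png
top0.png
w1.png
w2.png
```

View pics/c.png

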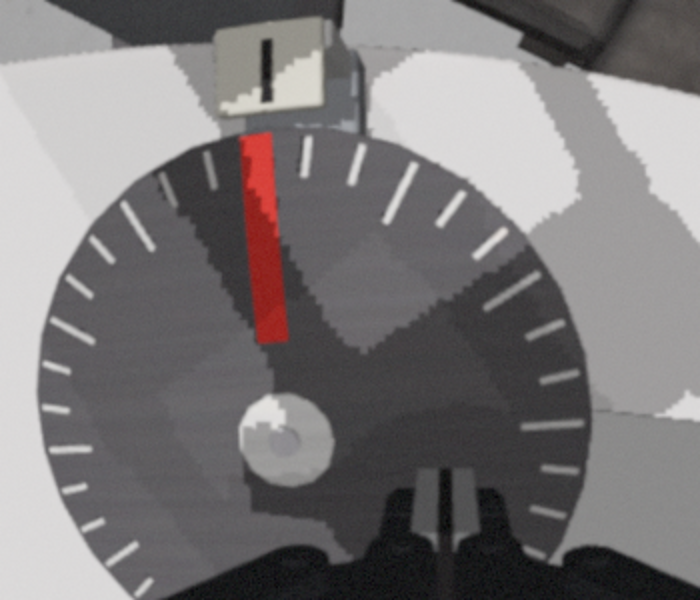

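>>> step_arm(
  targets=[
    [[0,0,0],[0,0,0],0],
    [[0,0,0],[0,0,0],0],
    [[0,0,0],[0,0,0],0],
    [[0,0,0],[0,0,0],0],
    [[0,0,0],[0,0,0],0],
  ],
)

```text
time: 9.83
tool_pos: [0.4225, 0.3736, 0.1354]
tcp_rot: [-0.176, 3.137, 0.0]
wrist_force: [0.2, -0.4, 0.6]
width: 0.0
grip_force: 0.0
```

>>> step_arm(
  targets=[
    [[0,0,0],[0,0,0],0],
    [[0,0,0],[0,0,0],0],
    [[0,0,0],[0,0,0],0],
    [[0,0,0],[0,0,0],0],
    [[0,0,0],[0,0,0],0],
  ],
)

```text
time: 10.25
tool_pos: [0.4225, 0.3736, 0.1354]
tcp_rot: [0.176, -3.137, -0.0]
wrist_force: [0.2, -0.9, -0.2]
width: 0.001
grip_force: 0.0
```

>>> step_arm(
  targets=[
    [[0,0,0],[0,0,0],0],
    [[0,0,0],[0,0,0],0],
    [[0,0,0],[0,0,0],0],
    [[0,0,0],[0,0,0],0],
    [[0,0,0],[0,0,0],0],
  ],
)

```text
time: 10.67
tool_pos: [0.4225, 0.3736, 0.1354]
tcp_rot: [-0.176, 3.137, 0.0]
wrist_force: [-0.3, 0.1, 0.4]
width: 0.004
grip_force: 0.0
```

>>> step_arm(
  targets=[
    [[0,0,0],[0,0,0],0],
    [[0,0,0],[0,0,0],0],
    [[0,0,0],[0,0,0],0],
    [[0,0,0],[0,0,0],0],
    [[0,0,0],[0,0,0],0],
  ],
)

```text
time: 11.08
tool_pos: [0.4225, 0.3736, 0.1354]
tcp_rot: [0.176, -3.137, 0.0]
wrist_force: [-0.5, -0.5, -0.3]
width: 0.001
grip_force: 0.0
```

>>> step_arm(
  targets=[
    [[0,0,0],[0,0,0],0],
    [[0,0,0],[0,0,0],0],
    [[0,0,0],[0,0,0],0],
    [[0,0,0],[0,0,0],0],
    [[0,0,0],[0,0,0],0],
  ],
)

```text
time: 11.5
tool_pos: [0.4225, 0.3736, 0.1354]
tcp_rot: [-0.176, 3.137, 0.0]
wrist_force: [-0.4, -0.1, -0.3]
width: 0.002
grip_force: 0.0
```

>>> step_arm(
  targets=[
    [[0,0,0],[0,0,0],0],
    [[0,0,0],[0,0,0],0],
    [[0,0,0],[0,0,0],0],
    [[0,0,0],[0,0,0],0],
    [[0,0,0],[0,0,0],0],
  ],
)

```text
time: 11.92
tool_pos: [0.4225, 0.3736, 0.1354]
tcp_rot: [-0.176, 3.137, 0.0]
wrist_force: [0.1, -0.3, -0.6]
width: -0.002
grip_force: 0.0
```

```bash
python3 m.py 14
```

```text
11.917 -0.905 577
11.967 -0.813 583
12.017 -0.726 579
12.067 -0.637 580
12.117 -0.549 581
12.167 -0.46 578
12.217 -0.375 576
12.267 -0.289 573
12.317 -0.204 565
12.367 -0.119 555
12.417 -0.033 548
12.467 0.047 542
12.517 0.13 528
12.567 0.213 518
[0.42245628 0.37362817 0.13538822] [-0.61038    -0.22711306  0.05361585]
```

The crop shows the plate's black line at (266, 70) and the mark's outer end at (256, 137). The mark is about 0.04 rad past the line, which matches the reading of 0.043, so my zero is right. The passes so far fit k ≈ 0.11, so the next should come at about 17.16 s at about 1.0 rad/s. That is well after two full turns, so I'll brake there.

>>> step_arm(
  targets=[
    [[0,0,0],[0,0,0],0],
    [[0,0,0],[0,0,0],0],
    [[0,0,0],[0,0,0],0],
    [[0,0,0],[0,0,0],0],
    [[0,0,0],[0,0,0],0],
  ],
)

```text
time: 13.03
tool_pos: [0.4225, 0.3736, 0.1354]
tcp_rot: [-0.176, 3.137, 0.0]
wrist_force: [-0.1, 0.1, 0.2]
width: -0.0
grip_force: 0.0
```

>>> step_arm(
  targets=[
    [[0,0,0],[0,0,0],0],
    [[0,0,0],[0,0,0],0],
    [[0,0,0],[0,0,0],0],
    [[0,0,0],[0,0,0],0],
    [[0,0,0],[0,0,0],0],
  ],
)

```text
time: 13.45
tool_pos: [0.4225, 0.3736, 0.1354]
tcp_rot: [0.176, -3.137, 0.0]
wrist_force: [-0.1, 0.9, 0.5]
width: -0.001
grip_force: 0.0
```

>>> step_arm(
  targets=[
    [[0,0,0],[0,0,0],0],
    [[0,0,0],[0,0,0],0],
    [[0,0,0],[0,0,0],0],
    [[0,0,0],[0,0,0],0],
    [[0,0,0],[0,0,0],0],
  ],
)

```text
time: 13.87
tool_pos: [0.4224, 0.3736, 0.1354]
tcp_rot: [0.176, -3.137, 0.0]
wrist_force: [0.7, 0.3, 0.0]
width: 0.001
grip_force: 0.0
```

>>> step_arm(
  targets=[
    [[0,0,0],[0,0,0],0],
    [[0,0,0],[0,0,0],0],
    [[0,0,0],[0,0,0],0],
    [[0,0,0],[0,0,0],0],
    [[0,0,0],[0,0,0],0],
  ],
)

```text
time: 14.28
tool_pos: [0.4224, 0.3736, 0.1354]
tcp_rot: [0.176, -3.137, 0.0]
wrist_force: [-0.3, 0.0, 0.2]
width: 0.0
grip_force: 0.0
```

>>> step_arm(
  targets=[
    [[0,0,0],[0,0,0],0],
    [[0,0,0],[0,0,0],0],
    [[0,0,0],[0,0,0],0],
    [[0,0,0],[0,0,0],0],
    [[0,0,0],[0,0,0],0],
  ],
)

```text
time: 14.7
tool_pos: [0.4225, 0.3736, 0.1354]
tcp_rot: [0.176, -3.137, -0.0]
wrist_force: [-0.0, -0.3, -0.4]
width: 0.002
grip_force: 0.0
```

>>> step_arm(
  targets=[
    [[0,0,0],[0,0,0],0],
    [[0,0,0],[0,0,0],0],
    [[0,0,0],[0,0,0],0],
    [[0,0,0],[0,0,0],0],
    [[0,0,0],[0,0,0],0],
  ],
)

```text
time: 15.12
tool_pos: [0.4225, 0.3736, 0.1354]
tcp_rot: [0.176, -3.137, -0.0]
wrist_force: [-0.3, -0.3, -0.0]
width: 0.001
grip_force: 0.0
```

>>> step_arm(
  targets=[
    [[0,0,0],[0,0,0],0],
    [[0,0,0],[0,0,0],0],
    [[0,0,0],[0,0,0],0],
    [[0,0,0],[0,0,0],0],
    [[0,0,0],[0,0,0],0],
  ],
)

```text
time: 15.53
tool_pos: [0.4225, 0.3736, 0.1354]
tcp_rot: [0.176, -3.137, -0.0]
wrist_force: [-0.4, -0.8, 0.4]
width: -0.001
grip_force: 0.0
```

>>> step_arm(
  targets=[
    [[0,0,0],[0,0,0],0],
    [[0,0,0],[0,0,0],0],
    [[0,0,0],[0,0,0],0],
    [[0,0,0],[0,0,0],0],
    [[0,0,0],[0,0,0],0],
  ],
)

```text
time: 15.95
tool_pos: [0.4225, 0.3736, 0.1354]
tcp_rot: [-0.176, 3.137, 0.0]
wrist_force: [0.0, 0.1, 0.1]
width: 0.003
grip_force: 0.0
```

>>> step_arm(
  targets=[
    [[0,0,0],[0,0,0],0],
    [[0,0,0],[0,0,0],0],
    [[0,0,0],[0,0,0],0],
    [[0,0,0],[0,0,0],0],
    [[0,0,0],[0,0,0],0],
  ],
)

```text
time: 16.37
tool_pos: [0.4225, 0.3736, 0.1354]
tcp_rot: [-0.176, 3.137, 0.0]
wrist_force: [0.5, 0.4, -0.3]
width: -0.002
grip_force: 0.0
```

```bash
python3 m.py 6
```

```text
16.367 -0.826 583
16.417 -0.773 581
16.467 -0.718 578
16.517 -0.661 579
16.567 -0.609 580
16.617 -0.554 582
[0.42244998 0.37361536 0.13536676] [0.15659937 0.69833935 0.85387563]
```

>>> step_arm(
  targets=[
    [[0,0,0],[0,0,0],0],
    [[0,0,0],[0,0,0],0],
    [[0,0,0],[0,0,0],0],
    [[0,0,0],[0,0,0],0],
    [[0,0,0],[0,0,8.7],0],
  ],
)

```text
time: 17.08
tool_pos: [0.4235, 0.3745, 0.1282]
tcp_rot: [-0.176, 3.134, 0.003]
wrist_force: [-3.2, -1.2, 46.1]
width: -0.0
grip_force: 28.1
```

>>> step_arm(
  targets=[
    [[0,0,0],[0,0,0],0],
    [[0,0,0],[0,0,0],0],
    [[0,0,0],[0,0,0],0],
  ],
)

```text
time: 17.33
tool_pos: [0.4241, 0.3747, 0.1286]
tcp_rot: [-0.176, 3.133, 0.004]
wrist_force: [-0.1, 0.3, 9.0]
width: -0.004
grip_force: 4.8
```

```bash
python3 m.py 4; mv pics/m17*.png pics/end.png
```

```text
17.333 -0.091 606
17.383 -0.091 605
17.433 -0.091 606
17.483 -0.09 605
[0.4241067  0.37470445 0.12859776] [ 0.89888286 -1.53364287 10.3648395 ]
```

View pics/end.png

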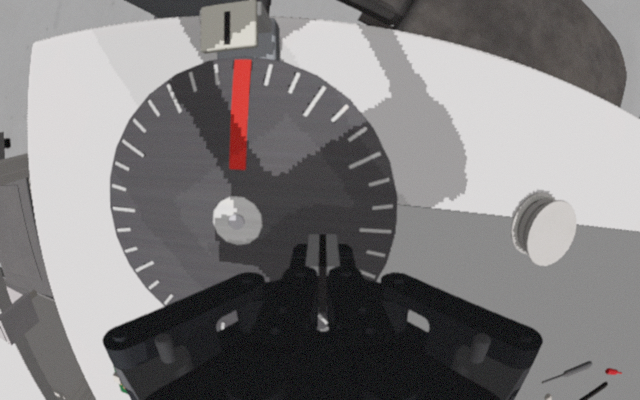

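The disc has stopped. The mark's outer end is at (242, 62), inside the plate's span of cols 203–258, at −0.09 rad against the ±0.2 allowed. The fingertip rests on the disc at about 9 N.

```bash
python3 -c "
from workcell import *
print(finish_job())"
```

```text
the job is handed in; nothing more can be done
None
```

I flicked the disc, it ran free for about 3.5 turns, and one fingertip touch then stopped it with the red mark inside the plate's width (about 0.09 rad short of the middle, ±0.2 allowed); the fingertip is still resting on it, and the job is handed in.

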